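Hang up the ear defenders at the carver's bench

ROBOT

A 6-joint arm with a two-finger parallel gripper is mounted at the origin on the work surface. World frame = base frame: x ahead of the robot, y to its left, z up, the work surface at z = 0. Lengths are in mm, angles in rad, forces in N, time in s.
With the tool pointing down it reaches from about 375 to 900 mm from the base axis. Payload 3.1 kg.
Tool frame: the origin (TCP) lies between the finger pads; the fingertips stand 17 mm ahead of it and the grasp point (between the pads) lies 2 mm behind it; z points along the fingers, y is the line along which they close (so a half turn about z gives the same grasp; the last joint's range is limited). The gripper opens to 87 mm and grips with 3 to 60 N. Pads are 19 mm wide; open, the fingers measure 117 mm over their backs; the gripper's body (75 mm by 190 mm) begins 51 mm behind the grasp point.
Start: joints at [1.101, 0.527, 1.433, -0, 1.181, -0.178], TCP at [179.158, 598.748, 239.548] pointing down, gripper open.
Joint ranges: [-3.08, 3.08], [-0.75, 2.2], [0.22, 2.44], [-1.43, 4.57], [0, 2.65], [-2.85, 2.85]. Speed limits (rad/s): [2.79, 2.79, 3.14, 3.14, 3.14, 3.14].

INTERFACE

Orientations are given as a unit quaternion [w, x, y, z].
In Python, from workcell import env gives the robot as it stands.
- The arm moves only by the shell command python3 -m inch 'ROWS' [FORCE]. ROWS is JSON, a list of rows, each a list of 7 numbers: the turn, a rotation vector about the tool's x, y, z in units of 5 degrees (1.0 is 5 degrees), then the shift along the tool's x, y, z in units of 40 mm (1.0 is 40 mm), then the finger opening in mm, from 0 to 87. In form: [[ax, ay, az, dx, dy, dz, hand], ...]. A call has exactly 8 rows; each row shifts and turns the commanded pose from where the row before left it, along the tool's axes as they then stand; what a row does not reach is not made up. A row lasts 1/10 s, in which the tool goes at most 50 mm and 8.59 degrees, less where a joint would pass 70% of its speed; a pose out of reach is approached as far as the arm can. A call is refused whole if a number of a shift passes 1 or a number of a turn 1, either way. A call with a gripper value outside its range is refused whole. The fingers move at their own pace and stop on an object; FORCE is the grip in N (left out, the last holds). Time passes only in rows, so rows that do not move let the fingers close, or fill a call up. It gives the time, the measured TCP pose, the force, the opening and the grip force at its end, in the units of the state.
- env.get_state(): the state, without advancing time (a new reading comes with each control period).
- env.snapshot(name): name is "scene" or "top" or "wrist"; returns the picture (480x640x3 uint8, blue, green, red); there is no depth.
- env.get_calibration(name): a dict with "fx", "fy", "cx", "cy" (pixels), "rvec" (rotation vector, rad) and "tvec" (3), from world to camera coordinates, as OpenCV has them; the wrist camera has in their place "hand_eye" (4x4, takes a point from camera to tool coordinates, whose origin is the TCP and whose axes are the flange's). Camera axes: x right, y down, z forward; pixel columns grow to the right and rows downward; lengths in mm; the calibration is good to about 2 mm. The wrist camera is an equidistant fisheye: a pixel r from the principal point sees the ray r / f radians off the axis. A picture is of the moment at which its call begins: read the wrist's pose just before it. get_calibration takes no time and is no camera call.
- env.finish_job(): hands the job in; it is judged then, once.
Trained networks look in the newest picture that a camera, given by its name, has taken for a name from the list of things; names that differ only in an ending like _2 or _b are one class to them, and where a whole thing is asked for, a point or a joint stands for the part that bears it (a point fixed in the world has none). Each returns a list of dicts, best first, with "p" (0 to 1); they miss things now and then, are a little off and sometimes report something else, mostly with a low value. They report only what shows in the picture. A call takes as long as a camera call. They do not tell look-alikes from the thing itself.
- env.search_frame(camera, name): "at" ([column, row] in pixels, amid what is visible of it).
- env.outline_of(camera, name): "mask" (480x640 bool, what is visible of it) and "at" ([column, row] in pixels, amid what is visible of it).
The state is a dict: "time": time; "qpos": joint angles; "qd": joint speeds; "joint_efforts": joint torques, N m; "position": TCP position; "ee_rot": TCP orientation; "contact_force": force on the tool from outside, world axes, zero at the start; "ft_torque": the same for the moment, N m; "width": finger opening in mm; "grip_force": force on a finger pad.
Only numpy, scipy, OpenCV 4.12 (cv2) and the standard library are available. Lean on these libraries where they do the work, as an engineer would, in place of code of your own. Each camera call takes 0.05 s, during which the arm holds its last target. There are 200 camera calls.

TASK

Swing the steel hanging rail of the tool stand all the way out to its stop, so that it sticks out square from the wooden panel. Then pick up the red ear defenders and hang them by the headband over the rail, cups down on either side of it, between the hinge and the black end ball; set them down on the rail rather than letting them drop, and let go. Do not knock or shift the carved figure, the carved head on its stand or the mallet.

Things in the scene. Friction and masses are not known exactly. Their poses are not given: they have to be found in the camera images.
- stand: Tool stand fixed to the table, left of the robot: upright plywood panel 180 mm wide, 20 thick, top at 235 mm, on a foot 130 x 220 x 18 mm. Origin: on the table, in the panel's mid-thickness. -x points out of its front, the rail's side; the panel spans y = -130 to +50 mm. Gouges stand in a strip on its back (+x).
- rail (a joint): Swing of the rail about its upright hinge, rad. 0: folded, parallel to the panel (rail along the stand's +y); 1.571: stop, sticking straight out of the front (along the stand's -x). Grows anticlockwise from above. It is a bit stiff and stays where it is left; it starts partly folded.
- rail_root (a point): Point on the hinge axis at the height of the rail's axis (205 mm up, 55 mm in front of the panel's mid-plane). The steel rail is a level bar, 12 mm in diameter, running 180 mm from here along this point's y axis, which turns with it; z is up. A dark hinge barrel 26 mm in diameter surrounds the point.
- rail_tip (a point): Centre of the black ball, 26 mm in diameter, at the free end of the rail.
- muffs: Red ear defenders, rigid, 0.28 kg, standing on their cups, headband up. Origin: centre of the underside. The band arches in the xz plane; the loop is open along y. Cups: x 42 to 87 mm either side, 70 mm wide in y, 90 high. Black padded crown at the top: 44 (x) x 32 (y) x 18 mm thick, underside 147 mm above the origin; grip it across its 32 mm. Fingertips below its underside would strike the rail.
- muffs_crown (a point): Centre of the underside of the padded crown, the spot that comes to rest on the rail; axes as muffs.
- figure: Slim carved pale wooden figure, standing, 64 mm foot, 207 mm high; origin under its foot. Not to be disturbed.
- head: Pale wooden ball-shaped carved head, 84 mm in diameter, centre 132 mm up, on a thin rod and a dark base 100 x 100 mm; origin under the base. Not to be disturbed.
- mallet: Round wooden carver's mallet standing on its head, 92 mm across at the foot, 210 mm high, handle up; origin under its head. Not to be disturbed.
There are look-alikes about, which are no part of the job. There is more than one size of the muffs; the job needs the middle-sized.

How it is judged:
By the outcome, as a careful person would: the job done as asked, in the order asked, and still so for the second after the job is handed in, with the robot touching nothing.
It also fails if it takes over 58 s, if anything falls off the work surface, if the arm or the gripper's body presses on something with over 40 N, if the wrist force passes 120 N, or if a joint passes its speed limit or range.

## Working session

There is one attempt and no reset: what is moved stays moved. The work goes in short steps, Python scripts to look and compute and a shell command to move; the robot and the scene stay as the last step left them, time stands still between calls to the robot, and variables do not carry over. Pictures are saved under pics/ and viewed, at most 10 in all, crops included, and the job is handed in when it is done.

```bash
ls; mkdir -p pics; python3 - <<'E'
from workcell import env
import cv2,numpy as np
s=env.get_state();print({k:np.round(v,3).tolist() for k,v in s.items()})
for n in("scene","top"):
    cv2.imwrite(f"pics/{n}0.png",env.snapshot(n)); print(n,env.get_calibration(n))
    for t in("stand","rail","rail_tip","muffs","muffs_crown","figure","head","mallet"):
        print(t,[(np.round(d["at"]).tolist(),round(d["p"],2)) for d in env.search_frame(n,t)])
print(env.get_calibration("wrist"))
E
```

```text
pics
{'time': 0.0, 'qpos': [1.101, 0.528, 1.434, -0.0, 1.181, -0.179], 'qd': [0.0, -0.0, -0.001, 0.001, 0.002, -0.001], 'joint_efforts': [-0.001, -44.005, -17.659, 0.063, 0.058, -0.0], 'position': [178.864, 598.134, 238.589], 'ee_rot': [-0.0, 0.145, 0.989, -0.001], 'contact_force': [0.687, -0.641, 0.237], 'ft_torque': [0.049, 0.027, -0.033], 'grip_force': 0.0, 'width': 86.902}
scene {'fx': 485.4376675970519, 'fy': 485.4376675970519, 'cx': 308.9348244986817, 'cy': 237.33608052609978, 'rvec': array([ 1.44513706,  2.14856668, -0.83554068]), 'tvec': array([ 225.71118411, -239.63531234, 1700.9785596 ])}
stand []
rail [([461.0, 268.0], 0.6)]
rail_tip [([460.0, 265.0], 0.79)]
muffs [([229.0, 227.0], 0.93), ([283.0, 269.0], 0.78), ([452.0, 222.0], 0.72)]
muffs_crown [([229.0, 227.0], 0.86), ([456.0, 223.0], 0.69), ([284.0, 269.0], 0.56)]
figure [([191.0, 278.0], 0.71)]
head [([158.0, 244.0], 0.86)]
mallet [([178.0, 186.0], 0.71)]
top {'fx': 525.0281425210553, 'fy': 525.0281425210553, 'cx': 319.24066922236636, 'cy': 230.84089243155842, 'rvec': array([ 2.20455858, -2.19106745,  0.05765775]), '
[... 218 characters left out ...]
, 240.0], 0.71), ([339.0, 205.0], 0.67), ([156.0, 223.0], 0.63)]
muffs_crown [([339.0, 206.0], 0.72), ([202.0, 326.0], 0.7), ([412.0, 240.0], 0.69)]
figure [([409.0, 156.0], 0.66)]
head [([469.0, 191.0], 0.55)]
mallet [([495.0, 272.0], 0.56)]
{'fx': 371.64829954431775, 'fy': 371.64829954431775, 'cx': 321.65929729220204, 'cy': 240.4280676125513, 'hand_eye': array([[ 1.55450596e-04, -9.59057745e-01, -2.83210554e-01,
         7.80779641e+01],
       [ 9.99999961e-01,  8.31127124e-05,  2.67436007e-04,
         3.87245145e-01],
       [-2.32948176e-04, -2.83210585e-01,  9.59057720e-01,
        -1.45077516e+02],
       [ 0.00000000e+00,  0.00000000e+00,  0.00000000e+00,
         1.00000000e+00]])}
```

View pics/scene0.png

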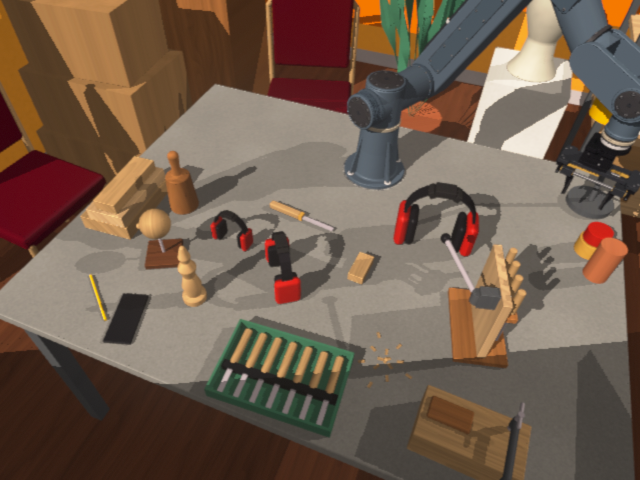

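View pics/top0.png

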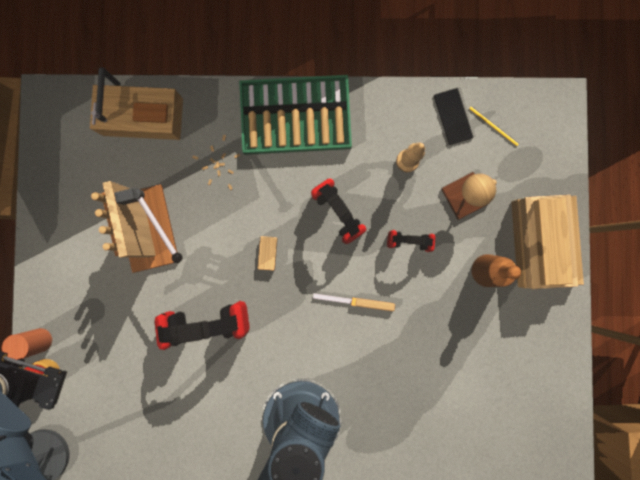

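The middle-sized muffs are at top (339,207) / scene (283,268). The rail runs from its hinge at top (130,196) / scene (485,296) to its ball at top (177,257) / scene (447,238). I'll zoom in on both.

```bash
cat > h.py <<'E'
from workcell import env
import cv2,numpy as np
from scipy.spatial.transform import Rotation as R
def P(n):
    c=env.get_calibration(n);return np.array([[c["fx"],0,c["cx"]],[0,c["fy"],c["cy"]],[0,0,1]]),c["rvec"],c["tvec"]
def proj(n,p):
    K,r,t=P(n);return cv2.projectPoints(np.float64(p).reshape(-1,1,3),r,t,K,None)[0][:,0]
def ray(n,uv):
    K,r,t=P(n);M=cv2.Rodrigues(r)[0]
    d=M.T@np.linalg.solve(K,[uv[0],uv[1],1.]);return -M.T@t,d/np.linalg.norm(d)
def wray(uv,s):
    c=env.get_calibration("wrist");d=np.array([(uv[0]-c["cx"]),(uv[1]-c["cy"])]);r=np.hypot(*d);th=r/c["fx"]
    v=np.r_[d/max(r,1e-9)*np.sin(th),np.cos(th)];H=np.array(c["hand_eye"])
    w,x,y,z=s["ee_rot"];M=R.from_quat([x,y,z,w]).as_matrix()
    return s["position"]+M@H[:3,3],M@H[:3,:3]@v
def wproj(p,s):
    c=env.get_calibration("wrist");H=np.array(c["hand_eye"]);w,x,y,z=s["ee_rot"];M=R.from_quat([x,y,z,w]).as_matrix()
    q=(M.T@(np.atleast_2d(p)-s["position"]).T).T; q=(q-H[:3,3])@H[:3,:3]
    r=np.hypot(q[:,0],q[:,1]);th=np.arctan2(r,q[:,2]);return q[:,:2]/r[:,None]*th[:,None]*c["fx"]+[c["cx"],c["cy"]]
def tri(*rays):
    A=sum(np.eye(3)-np.outer(d,d) for o,d in rays);b=sum((np.eye(3)-np.outer(d,d))@o for o,d in rays)
    p=np.linalg.solve(A,b);return p,[round(float(np.linalg.norm((np.eye(3)-np.outer(d,d))@(p-o))),1) for o,d in rays]
def onz(n,uv,z):
    o,d=ray(n,uv);return o+d*(z-o[2])/d[2]
E
python3 - <<'E'
from h import *
S=cv2.imread("pics/scene0.png");T=cv2.imread("pics/top0.png")
f=lambda I,x,y:cv2.resize(I[y:y+75,x:x+100],(400,300),interpolation=cv2.INTER_CUBIC)
cv2.imwrite("pics/z1.png",np.vstack([np.hstack([f(S,233,230),f(T,290,170)]),np.hstack([f(S,430,225),f(T,90,185)])]))
for n in("scene","top"):
  for t in("muffs","rail_tip","rail"):
    for d in env.outline_of(n,t):
        m=d["mask"];ys,xs=np.nonzero(m);print(n,t,np.round(d["at"]),round(d["p"],2),m.sum(),xs.min(),xs.max(),ys.min(),ys.max())
E
```

```text
scene muffs [284. 269.] 0.89 1582 264 299 232 303
scene muffs [453. 222.] 0.6 2697 393 478 182 256
scene muffs [240. 222.] 0.57 906 210 252 209 250
scene rail_tip [464. 270.] 0.72 557 440 479 234 304
scene rail [462. 272.] 0.94 537 440 479 233 305
top muffs [200. 326.] 0.95 2508 155 249 302 349
top muffs [412. 240.] 0.92 641 387 435 230 251
top muffs [337. 206.] 0.85 1241 311 365 178 243
top rail_tip [156. 225.] 0.85 493 134 181 188 261
top rail_tip [410. 158.] 0.2 629 397 424 142 172
top rail [156. 220.] 0.83 564 133 182 188 262
```

View pics/z1.png

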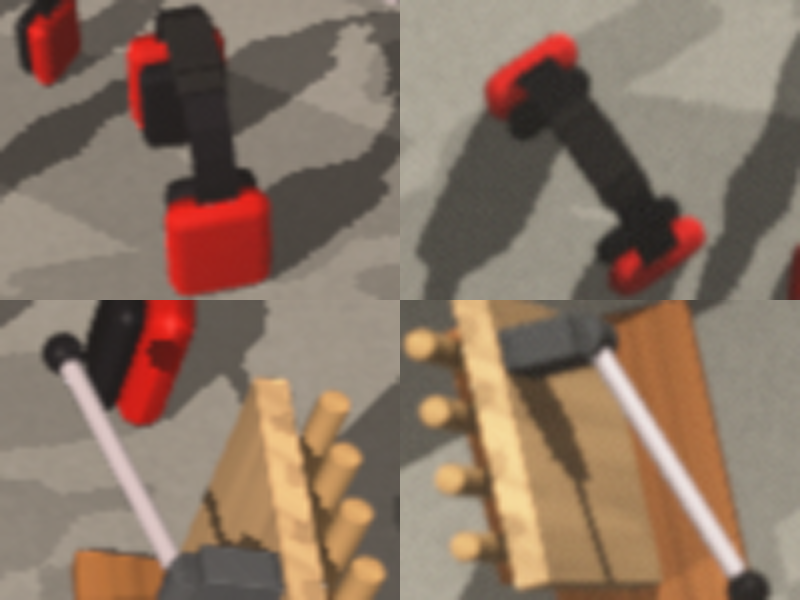

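Crop readings: middle muffs' band runs between red cup tops at top (322.5,188.5) and (353.7,233.5), with its crown near (340,207). The rail barrel is at top (138,194) and the ball at (177,256.5).

```bash
python3 - <<'E'
from h import *
r=np.round
tip=tri(ray("scene",(445.5,238)),ray("top",(177,256.5)));print("tip",tip)
for uv in[(475,297),(478,297)]: print("hinge",tri(ray("scene",uv),ray("top",(138,194))))
print("hinge z205",onz("top",(138,194),208),"tip",onz("top",(177,256.5),205))
a=onz("top",(111.2,185),235);b=onz("top",(126.7,256.2),235);print("panel front edge",a,b,"dir",np.degrees(np.arctan2(*(b-a)[[1,0]])))
a2=onz("top",(104,186),235);b2=onz("top",(119,256.2),235);print("back",a2,b2,np.degrees(np.arctan2(*(b2-a2)[[1,0]])))
print("crown",tri(ray("scene",(282,249)),ray("top",(340,207))), onz("top",(340,207),165))
c1=onz("top",(322.5,188.5),90);c2=onz("top",(353.7,233.5),90);print("cups",c1,c2,(c1+c2)/2,np.linalg.norm(c1-c2),np.degrees(np.arctan2(*(c2-c1)[[1,0]])))
for n,uv in(("figure",(409,156)),("head",(469,191)),("mallet",(495,272))): print(n,onz("top",uv,100))
E
```

```text
tip (array([440.89689087, 293.17281886, 204.32442196]), [2.0, 2.0])
hinge (array([590.92747521, 390.17474067, 200.39534052]), [1.1, 1.1])
hinge (array([590.33018126, 393.22661153, 201.03640141]), [4.3, 4.3])
hinge z205 [590.22638874 386.40600638 208.        ] tip [441.35064315 291.01214161 205.        ]
panel front edge [607.83352008 440.35966342 235.        ] [441.36857449 400.03873837 235.        ] dir -166.38412792306664
back [605.36760297 457.15318912 235.        ] [441.25996343 417.94766655 235.        ] -166.56380585946445
crown (array([568.08944449, -96.78954378, 128.55317628]), [4.2, 4.2]) [566.17261376 -99.20079114 165.        ]
cups [621.74659907 -56.24507766  90.        ] [ 504.06192386 -138.46039196   90.        ] [562.90426146 -97.35273481  90.        ] 143.5584922072673 -145.06158836884526
figure [ 707.30743316 -281.79628273  100.        ]
head [ 616.3600635  -438.04595478  100.        ]
mallet [ 406.18278674 -503.67188696  100.        ]
```

```bash
cat > go.py <<'E'
import sys
from h import *
def go(x,y,z,yaw):
    s=env.get_state();w,a,b,c=s["ee_rot"];M=R.from_quat([a,b,c,w]).as_matrix()
    cur=np.degrees(np.arctan2(M[1,1],M[0,1]));t=(yaw-cur+180)%360-180
    d=np.array([x,y,z])-s["position"]
    yr=np.radians(yaw);Y=np.array([np.cos(yr),np.sin(yr),0]);Z=np.array([0,0,-1]);M2=np.c_[np.cross(Y,Z),Y,Z]
    lv=R.from_matrix(M.T@R.from_euler('z',-t,degrees=True).as_matrix()@M2).as_rotvec(degrees=True)/5
    print("pos",np.round(s["position"],1),"yaw",round(cur,1),"tilt",round(np.degrees(np.arccos(-M[2,2])),2),"t",round(s["time"],2),"q",np.round(s["qpos"],2),"F",np.round(s["contact_force"],1))
    print("turn z units",round(-t/5,2),"shift now",np.round(M.T@d/40,2),"shift after turn",np.round(M2.T@d/40,2))
go(*map(float,sys.argv[1:5]))
E
python3 go.py 450 328 320 33; python3 -c "
from h import *
print(onz('top',(165,330),100),onz('top',(238,322),100))"
```

```text
pos [179.2 598.8 239.5] yaw 73.3 tilt 0.0 t 1.2 q [ 1.1   0.53  1.43  0.    1.18 -0.18] F [-0.3  0.3  0.3]
turn z units 8.07 shift now [-8.43 -4.54 -2.01] shift after turn [-9.36  1.99 -2.01]
[252.5581257  346.19491093 100.        ] [274.01371673 159.10546059 100.        ]
```

```bash
python3 -m inch '[[0,0,0,-0.4,-0.2,-0.4,0],[0,0,0,-0.8,-0.4,-0.4,0],[0,0,0,-0.8,-0.45,-0.4,0],[0,0,0,-0.8,-0.45,-0.4,0],[0,0,0,-0.8,-0.45,-0.4,0],[0,0,0,-0.8,-0.45,0,0],[0,0,0,-0.8,-0.45,0,0],[0,0,0,-0.8,-0.45,0,0]]'; python3 go.py 450 328 320 33
```

```text
time: 2.0
position: [372.8, 401.5, 321.1]
ee_rot: [0.001, 0.145, 0.989, 0.001]
contact_force: [0.3, 0.3, 0.2]
width: 30.6
grip_force: 0.0
pos [372.8 401.5 321.1] yaw 73.3 tilt 0.12 t 2.0 q [ 0.62  0.33  1.52 -0.    1.28 -0.66] F [0.3 0.3 0.2]
turn z units 8.06 shift now [-2.38 -1.2   0.03] shift after turn [-2.59  0.62  0.03]
```

```bash
python3 -m inch '[[0,0,1,-0.8,-0.4,0,0],[0,0,1,-0.85,-0.33,0,0],[0,0,1,-0.85,-0.2,0,0],[0,0,1,0,0,0,0],[0,0,1,0,0,0,0],[0,0,1,0,0,0,0],[0,0,1,0,0,0,0],[0,0,1,0,0,0,0]]'; python3 go.py 450 328 320 33; python3 - <<'E'
from h import *
s=env.get_state();I=env.snapshot("wrist");cv2.imwrite("pics/w1.png",I)
for t in("rail","rail_tip"):
    for d in env.outline_of("wrist",t): print(t,np.round(d["at"]),round(d["p"],2))
print(wproj([[441,292,205],[590,387,205]],s), wproj([[464,307,205]],s))
E
```

```text
time: 2.8
position: [451.3, 330.6, 320.8]
ee_rot: [0.001, 0.476, 0.879, 0.0]
contact_force: [-0.2, 0.2, 0.1]
width: 0.5
grip_force: 0.0
pos [451.3 330.6 320.8] yaw 33.1 tilt 0.08 t 2.8 q [ 0.43  0.35  1.5  -0.    1.29 -0.14] F [-0.2  0.2  0.1]
turn z units 0.02 shift now [-0.04 -0.06  0.02] shift after turn [-0.04 -0.06  0.02]
rail [381. 275.] 0.96
rail_tip [379. 272.] 0.86
[[282.07688746 275.75935154]
 [500.1634292  274.98311443]] [[318.28623967 275.85896355]]
```

View pics/w1.png

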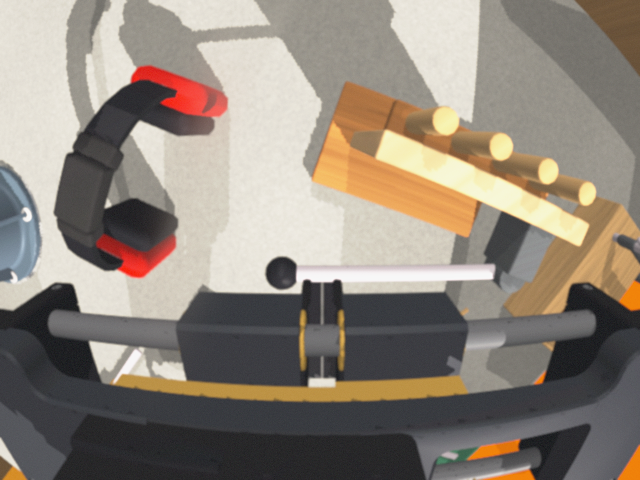

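The wrist view shows the ball at (282,272), the rail running right to the barrel at (510,255), and the closed fingertips at (322,290) on the panel side. Prediction agrees within 3 mm. Next I add a margin, descend and push along the arc.

```bash
python3 -m inch '[[0,0,0,0.2,0,0.2,0],[0,0,0,0,0,0.5,0],[0,0,0,0,0,0.5,0],[0,0,0,0,0,0.5,0],[0,0,0,0,0,0.5,0],[0,0,0,0,0,0.4,0],[0,0,0,0,0,0.25,0],[0,0,0,0,0,0,0]]'; python3 go.py 451 330 207 33; python3 - <<'E'
from h import *
# arc plan: tool at radius rho along rail, offset o behind rail
root=np.array([590,387.5]);
for a in(-147,-130,-110,-90,-76.4):
    u=np.array([np.cos(np.radians(a)),np.sin(np.radians(a))]);n=np.array([-u[1],u[0]]) # anticlockwise
    print(a,root+148*u-16*n)
E
```

```text
time: 3.75
position: [445.3, 338.1, 204.0]
ee_rot: [-0.001, 0.474, 0.88, -0.001]
contact_force: [-1.2, 0.4, 0.5]
width: 0.6
grip_force: 0.0
pos [445.3 338.1 204. ] yaw 33.4 tilt 0.21 t 3.75 q [ 0.45  0.49  1.63  0.    1.03 -0.13] F [-1.2  0.4  0.5]
turn z units 0.08 shift now [-0.25  0.01 -0.08] shift after turn [-0.25  0.01 -0.08]
-147 [457.16253138 320.3121519 ]
-130 [482.61072268 284.41002417]
-110 [524.34593686 253.89781442]
-90 [574.  239.5]
-76.4 [609.24965673 239.8874981 ]
```

```bash
python3 -m inch '[[0,0,0,-0.2,0,0,0],[0,0,0,-0.2,0,0,0],[0,0,0,-0.1,0,0,0],[0,0,-0.5,-0.16,0,0,0],[0,0,-1,-0.32,-0.02,0,0],[0,0,-1,-0.32,-0.02,0,0],[0,0,-1,-0.32,-0.02,0,0],[0,0,-1,-0.32,-0.02,0,0]]'; python3 go.py 524 254 204 70;
```

```text
time: 4.55
position: [494.1, 276.7, 206.3]
ee_rot: [0.0, 0.292, 0.956, 0.001]
contact_force: [-1.2, 1.3, 0.5]
width: 0.5
grip_force: 0.6
pos [494.1 276.7 206.3] yaw 56.0 tilt 0.07 t 4.55 q [ 0.31  0.49  1.62  0.    1.03 -0.67] F [-1.2  1.3  0.5]
turn z units -2.8 shift now [-0.94 -0.05  0.06] shift after turn [-0.9  -0.28  0.06]
```

```bash
python3 -m inch '[[0,0,-1,-0.32,-0.02,0,0],[0,0,-1,-0.32,-0.02,0,0],[0,0,-1,-0.32,-0.02,0,0],[0,0,-1,-0.32,-0.02,0,0],[0,0,-1,-0.32,-0.02,0,0],[0,0,-1,-0.32,-0.02,0,0],[0,0,-1,-0.32,-0.02,0,0],[0,0,0,0,0,0,0]]'; python3 go.py 609 240 204 103.6; python3 - <<'E'
from h import *
I=env.snapshot("top");cv2.imwrite("pics/t2.png",cv2.resize(I[150:300,80:280],(800,600),interpolation=cv2.INTER_CUBIC))
E
```

```text
time: 5.35
position: [577.2, 242.1, 206.2]
ee_rot: [0.001, -0.007, 1.0, 0.0]
contact_force: [-0.1, -0.4, -0.7]
width: 0.6
grip_force: 0.0
pos [577.2 242.1 206.2] yaw 90.7 tilt 0.16 t 5.35 q [ 0.22  0.57  1.47 -0.    1.11 -1.36] F [-0.1 -0.4 -0.7]
turn z units -2.57 shift now [-0.79 -0.06  0.06] shift after turn [-0.76 -0.24  0.05]
```

View pics/t2.png

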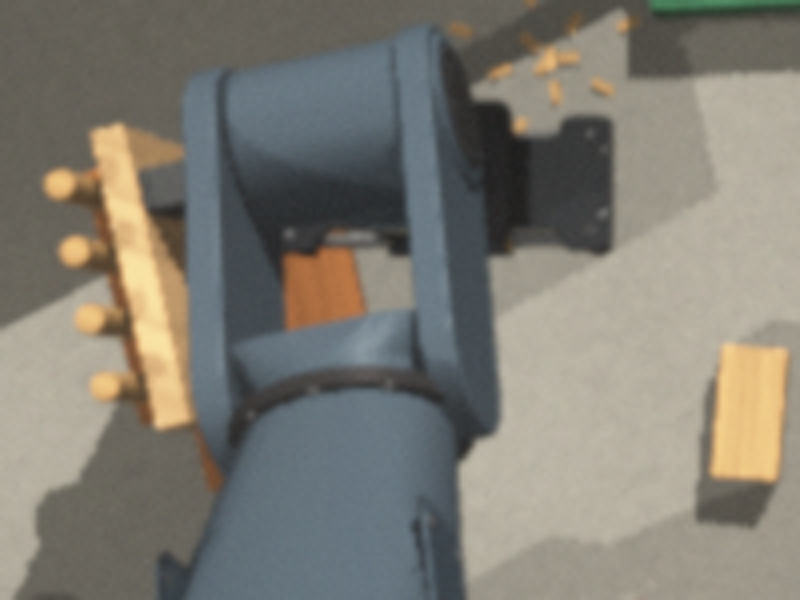

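The arm hides the rail here, but the panel edge (125,125)→(190,425) confirms the stand's yaw. I continue to the stop, creeping at the end.

```bash
python3 -m inch '[[0,0,-1,-0.3,-0.02,0,0],[0,0,-1,-0.3,-0.02,0,0],[0,0,-0.5,-0.08,0,0,0],[0,0,0,-0.04,0,0,0],[0,0,0,-0.04,0,0,0],[0,0,0,-0.04,0,0,0],[0,0,0,-0.04,0,0,0],[0,0,0,0,0,0,0]]'; python3 go.py 609 240 204 103.6
```

```text
time: 6.2
position: [608.5, 244.9, 205.6]
ee_rot: [0.0, -0.116, 0.993, 0.0]
contact_force: [0.1, -0.0, 0.4]
width: 0.6
grip_force: 0.3
pos [608.5 244.9 205.6] yaw 103.3 tilt 0.0 t 6.2 q [ 0.21  0.61  1.38 -0.    1.15 -1.59] F [ 0.1 -0.   0.4]
turn z units -0.06 shift now [ 0.02 -0.12  0.04] shift after turn [ 0.02 -0.12  0.04]
```

```bash
python3 -m inch '[[0,0,0,-0.04,0,0,0],[0,0,0,-0.04,0,0,0],[0,0,0,-0.04,0,0,0],[0,0,0,-0.04,0,0,0],[0,0,0,0,0,0,0],[0,0,0,0,0,0,0],[0,0,0,0,0,0,0],[0,0,0,0,0,0,0]]'; python3 go.py 609 240 204 103.6;  python3 - <<'E'
from h import *
s=env.get_state();I=env.snapshot("wrist");cv2.imwrite("pics/w2.png",I)
E
```

```text
time: 7.0
position: [610.2, 245.3, 205.4]
ee_rot: [-0.006, -0.116, 0.993, -0.001]
contact_force: [-10.3, -4.1, 6.0]
width: 0.0
grip_force: 5.5
pos [610.2 245.3 205.4] yaw 103.4 tilt 0.65 t 7.0 q [ 0.21  0.61  1.37 -0.    1.17 -1.59] F [-10.3  -4.1   6. ]
turn z units -0.05 shift now [ 0.06 -0.12  0.04] shift after turn [ 0.06 -0.12  0.04]
```

View pics/w2.png

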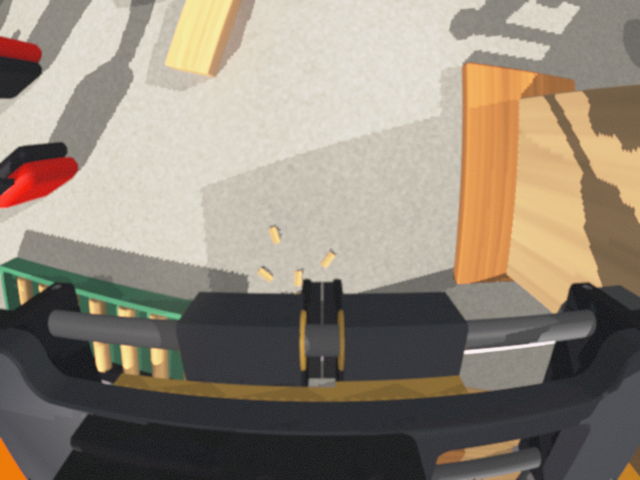

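The rise to 11 N with the tool barely moving means the rail is against its stop, with the rail hidden behind the fingers. Back off, rise and head for the muffs.

```bash
python3 -m inch '[[0,0,0,0.4,0,0,0],[0,0,0,0.4,0,-0.2,0],[0,0,0,0,0,-0.8,0],[0,0,0,0,0,-0.8,0],[0,0,0,0,0,-0.8,0],[0,0,0,0,0,-0.6,40],[0,0,0,0,0,0,60],[0,0,0,0,0,0,60]]'; python3 go.py 540 -70 330 125
```

```text
time: 7.85
position: [583.9, 239.2, 333.7]
ee_rot: [0.001, -0.116, 0.993, 0.0]
contact_force: [-0.2, -0.1, -0.7]
width: 16.8
grip_force: 0.0
pos [583.9 239.2 333.7] yaw 103.3 tilt 0.1 t 7.85 q [ 0.21  0.45  1.3   0.    1.39 -1.59] F [-0.2 -0.1 -0.7]
turn z units -4.33 shift now [ 2.85 -7.27  0.09] shift after turn [ 5.33 -5.7   0.09]
```

```bash
python3 -m inch '[[0,0,0,0.1,-0.4,0,60],[0,0,0,0.2,-0.9,0,60],[0,0,0,0.2,-0.9,0,60],[0,0,0,0.2,-0.9,0,60],[0,0,0,0.2,-0.9,0,60],[0,0,0,0.2,-0.9,0,60],[0,0,0,0.17,-0.9,0,60],[0,0,0,0,-0.9,0,60]]'; python3 -m inch '[[0,0,-1,0,-0.6,0,60],[0,0,-1,0,-0.34,0,60],[0,0,-1,0,0,0,60],[0,0,-1,0,0,0,60],[0,0,-0.33,0,0,0,60],[0,0,0,0,0,0,60],[0,0,0,0,0,0,60],[0,0,0,0,0,0,60]]'; python3 go.py 565 -98 330 125; python3 - <<'E'
from h import *
s=env.get_state();I=env.snapshot("wrist");cv2.imwrite("pics/w3.png",I)
np.save("s3.npy",s,allow_pickle=True)
for t in("muffs","muffs_crown"):
    for d in env.search_frame("wrist",t): print(t,np.round(d["at"]),round(d["p"],2))
print(wproj([[566,-98,165]],s))
for n in("top","scene"):
  J=env.snapshot(n);cv2.imwrite(f"pics/{n}3.png",J)
  for d in env.outline_of(n,"rail_tip"): print(n,np.round(d["at"]),round(d["p"],2))
S=cv2.imread("pics/scene3.png");T=cv2.imread("pics/top3.png")
f=lambda I,x,y:cv2.resize(I[y:y+75,x:x+100],(400,300),interpolation=cv2.INTER_CUBIC)
cv2.imwrite("pics/z3.png",np.vstack([np.hstack([f(S,420,225),f(T,110,150)]),cv2.resize(I[0:300,120:520],(800,600))[::2,:]]))
E
```

```text
time: 8.65
position: [594.2, -35.9, 331.6]
ee_rot: [-0.002, -0.116, 0.993, 0.001]
contact_force: [0.5, 0.1, -0.7]
width: 59.7
grip_force: 0.0
time: 9.45
position: [605.7, -69.8, 333.3]
ee_rot: [-0.0, -0.3, 0.954, 0.0]
contact_force: [0.3, -0.2, -0.4]
width: 60.1
grip_force: 0.0
pos [605.7 -69.8 333.3] yaw 125.0 tilt 0.03 t 9.45 q [-0.3   0.42  1.35 -0.    1.37 -2.48] F [ 0.3 -0.2 -0.4]
turn z units -0.01 shift now [1.24 0.   0.08] shift after turn [1.24 0.01 0.08]
muffs [237.  22.] 0.93
muffs [610. 120.] 0.78
muffs [324. 159.] 0.57
muffs_crown [605. 118.] 0.82
muffs_crown [326. 159.] 0.57
[[320.53679544 168.02848617]]
top [176. 181.] 0.78
scene [439. 293.] 0.87
```

View pics/z3.png

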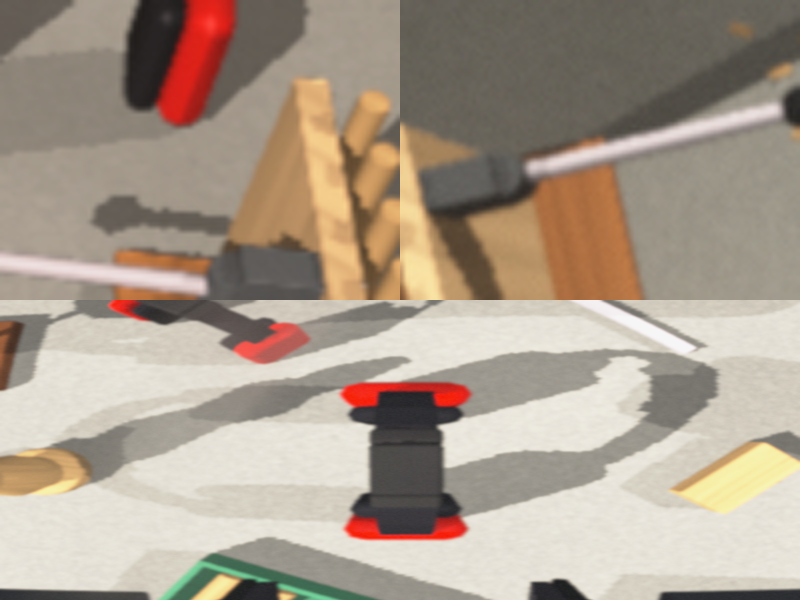

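The rail now sticks out square from the panel: in the top crop it runs from (530,168) to the ball at (790,108). The wrist view has the muffs' crown at about pixel (322,168), against (320.5,168) predicted, with yaw aligned. Descend above the crown and look again.

```bash
python3 -m inch '[[0,0,0,0.24,0.04,0.1,60],[0,0,0,0.5,0,0.4,60],[0,0,0,0.4,0,0.5,60],[0,0,0,0.1,0,0.6,60],[0,0,0,0,0,0.6,60],[0,0,0,0,0,0.5,60],[0,0,0,0,0,0.25,60],[0,0,0,0,0,0,60]]'; python3 go.py 565 -98 168 125; python3 - <<'E'
from h import *
s=env.get_state();I=env.snapshot("wrist");cv2.imwrite("pics/w4.png",I)
cv2.imwrite("pics/z4.png",I[60:360,120:520].repeat(2,0).repeat(2,1))
s3=np.load("s3.npy",allow_pickle=True).item()
for z in(147,165): print(z,wproj([[565,-98,z]],s))
E
```

```text
time: 10.6
position: [563.0, -96.8, 214.1]
ee_rot: [-0.002, -0.301, 0.954, 0.001]
contact_force: [-0.4, 0.1, -0.7]
width: 60.0
grip_force: 0.0
pos [563.  -96.8 214.1] yaw 125.0 tilt 0.21 t 10.6 q [-0.37  0.49  1.59 -0.    1.06 -2.55] F [-0.4  0.1 -0.7]
turn z units -0.0 shift now [-0.03 -0.06  1.15] shift after turn [-0.02 -0.05  1.15]
147 [[316.83535335 265.75501942]]
165 [[316.52158483 276.79157953]]
```

View pics/z4.png

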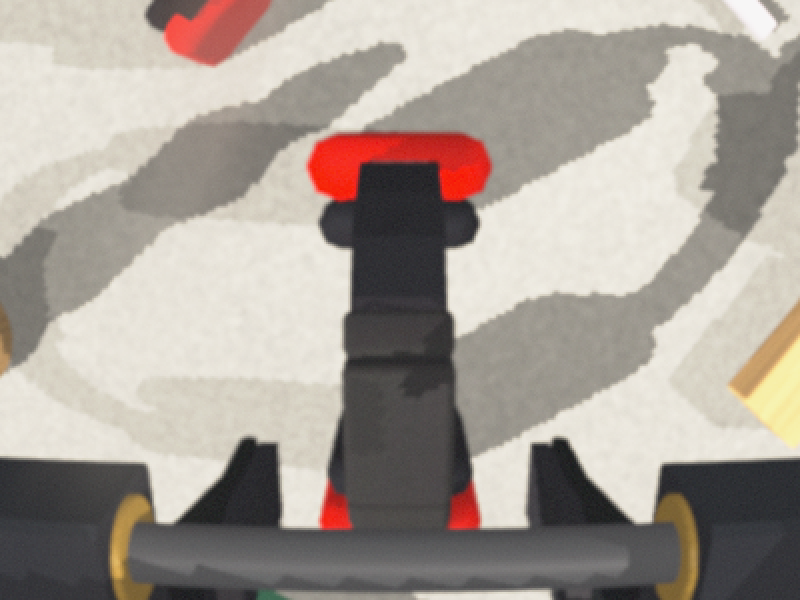

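The crown pad shows at crop (344–452, 360–520), i.e. pixel (319.5,280), centred between the fingers. Triangulating its height from the two wrist views.

```bash
python3 - <<'E'
from h import *
s=env.get_state();s3=np.load("s3.npy",allow_pickle=True).item()
p=tri(wray((322.5,170),s3),wray((319.5,280),s));print(p)
print(tri(wray((322.5,170),s3),wray((319.5,280),s),ray("top",(340,207))))
print(tri(wray((322.5,143),s3),wray((319.5,240),s)))
print(tri(ray("top",(209.5,176.5)),ray("scene",(413,288))))
for a in(onz("top",(142,192),211),onz("top",(205,177.5),211)):print(a)
E
python3 go.py 565 -98 168 125
```

```text
(array([566.33026959, -95.91584844, 167.14639989]), [0.1, 0.1])
(array([565.29496318, -97.41323463, 172.54917852]), [1.4, 0.7, 1.5])
(array([ 547.77319538, -108.88359252,  164.48642321]), [0.1, 0.1])
(array([629.70013287, 237.31416987, 204.76889271]), [20.8, 20.8])
[594.73388022 375.9398406  211.        ]
[630.57043884 226.1321889  211.        ]
pos [563.9 -97.  215.3] yaw 125.0 tilt 0.06 t 10.65 q [-0.37  0.49  1.59 -0.    1.06 -2.55] F [-0.3  0.8  0.8]
turn z units -0.0 shift now [-0.01 -0.04  1.18] shift after turn [-0.01 -0.04  1.18]
```

```bash
python3 -m inch '[[0,0,0,0,-0.03,0.3,60],[0,0,0,0,0,0.35,60],[0,0,0,0,0,0.3,60],[0,0,0,0,0,0.17,60],[0,0,0,0,0,0.05,60],[0,0,0,0,0,0,60],[0,0,0,0,0,0,15],[0,0,0,0,0,0,15]]' 30;  python3 -m inch '[[0,0,0,0,0,0,15],[0,0,0,0,0,0,15],[0,0,0,0,0,0,15],[0,0,0,0,0,0,15],[0,0,0,0,0,0,15],[0,0,0,0,0,0,15],[0,0,0,0,0,0,15],[0,0,0,0,0,0,15]]' 30; python3 go.py 565 -98 168 125
```

```text
time: 11.45
position: [565.4, -98.1, 169.3]
ee_rot: [0.001, -0.301, 0.954, -0.0]
contact_force: [-0.0, -0.0, 0.2]
width: 51.0
grip_force: 0.0
time: 12.25
position: [565.0, -97.8, 169.0]
ee_rot: [0.0, -0.301, 0.954, 0.0]
contact_force: [-0.3, -0.1, 3.9]
width: 31.7
grip_force: 30.0
pos [565.  -97.8 169. ] yaw 125.0 tilt 0.01 t 12.25 q [-0.37  0.55  1.63  0.    0.96 -2.55] F [-0.3 -0.1  3.9]
turn z units -0.0 shift now [ 0.   -0.    0.02] shift after turn [ 0.   -0.    0.02]
```

Grasp confirmed: 31.7 mm opening, 30 N. Lift.

```bash
python3 -m inch '[[0,0,0,0,0,-0.2,15],[0,0,0,0,0,-0.5,15],[0,0,0,0,0,-0.9,15],[0,0,0,0,0,-0.9,15],[0,0,0,0,0,-0.9,15],[0,0,0,0,0,-0.9,15],[0,0,0,0,0,-0.9,15],[0,0,0,0,0,-0.6,15]]'; python3 -m inch '[[0,0,0.5,0,0,-0.4,15],[0,0,0.8,0,0,-0.1,15],[0,0,1,0,0,0,15],[0,0,1,0,0,0,15],[0,0,0.7,0,0,0,15],[0,0,0.3,0,0,0,15],[0,0,0,0,0,0,15],[0,0,0,0,0,0,15]]'; python3 go.py 614 295 420 103.5
```

```text
time: 13.05
position: [565.2, -98.2, 403.2]
ee_rot: [0.001, -0.301, 0.954, -0.001]
contact_force: [0.8, 0.1, -3.9]
width: 31.7
grip_force: 30.0
time: 13.85
position: [564.8, -97.9, 420.4]
ee_rot: [-0.0, -0.118, 0.993, 0.0]
contact_force: [-0.5, -1.3, -3.7]
width: 31.7
grip_force: 30.0
pos [564.8 -97.9 420.4] yaw 103.5 tilt 0.05 t 13.85 q [-0.37  0.3   1.3  -0.    1.54 -2.17] F [-0.5 -1.3 -3.7]
turn z units 0.01 shift now [-3.5   9.26  0.01] shift after turn [-3.49  9.26  0.01]
```

```bash
python3 -m inch '[[0,0,0,-0.1,0.3,0,15],[0,0,0,-0.2,0.6,0,15],[0,0,0,-0.3,0.8,0,15],[0,0,0,-0.3,0.8,0,15],[0,0,0,-0.3,0.8,0,15],[0,0,0,-0.3,0.8,0,15],[0,0,0,-0.3,0.8,0,15],[0,0,0,-0.3,0.8,0,15]]'; python3 -m inch '[[0,0,0,-0.3,0.8,0,15],[0,0,0,-0.3,0.8,0,15],[0,0,0,-0.3,0.8,0,15],[0,0,0,-0.3,0.6,0,15],[0,0,0,-0.2,0.36,0,15],[0,0,0,0,0.2,0,15],[0,0,0,0,0,0,15],[0,0,0,0,0,0,15]]'; python3 go.py 614 295 420 103.5;  python3 - <<'E'
from h import *
f=lambda I,x,y:cv2.resize(I[y:y+150,x:x+100],(400,600),interpolation=cv2.INTER_CUBIC)
S=env.snapshot("scene");T=env.snapshot("top");cv2.imwrite("pics/z5.png",np.hstack([f(S,390,190),f(T,110,110)]))
s=env.get_state()
print(proj("scene",[[614,295,205],[614,295,398],[632,213,205]]),proj("top",[[614,295,205],[632,213,205]]))
E
```

```text
time: 14.65
position: [593.1, 145.8, 420.8]
ee_rot: [-0.0, -0.118, 0.993, 0.0]
contact_force: [0.5, -0.3, -3.2]
width: 31.8
grip_force: 30.0
time: 15.45
position: [614.2, 294.5, 420.7]
ee_rot: [-0.0, -0.117, 0.993, -0.0]
contact_force: [0.5, 0.4, -3.6]
width: 31.8
grip_force: 30.0
pos [614.2 294.5 420.7] yaw 103.5 tilt 0.06 t 15.45 q [ 0.28  0.48  1.02 -0.    1.64 -1.52] F [ 0.5  0.4 -3.6]
turn z units -0.0 shift now [0.   0.01 0.02] shift after turn [0.   0.01 0.02]
[[430.44051957 290.40212641]
 [449.6208761  230.97187226]
 [392.83544093 285.2071698 ]] [[176.73733757 184.54447347]
 [211.00874811 177.32125775]]
```

View pics/z5.png

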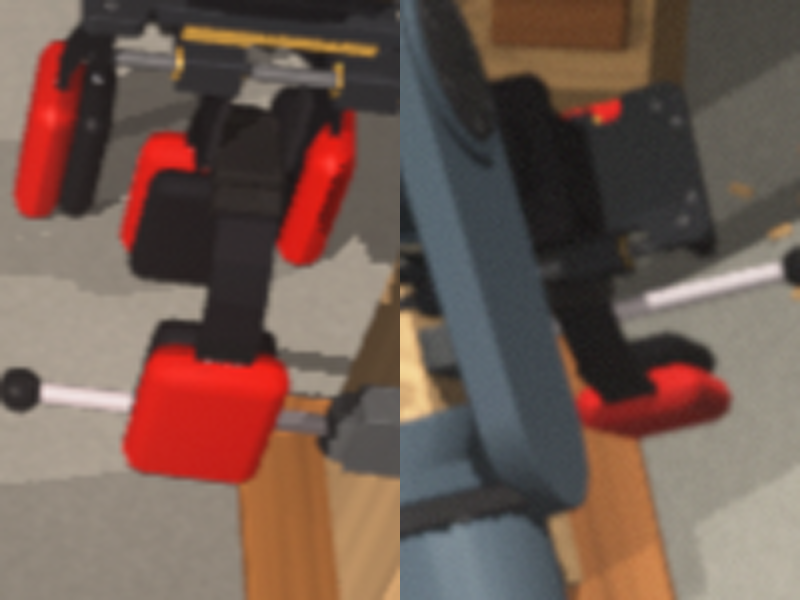

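The held muffs straddle the rail line: the ball is at scene (395,287), the near cup in front of the rail at (441,294) and the far cup behind. Lower.

```bash
python3 -m inch '[[0,0,0,0,0,0.2,15],[0,0,0,0,0,0.5,15],[0,0,0,0,0,0.6,15],[0,0,0,0,0,0.6,15],[0,0,0,0,0,0.6,15],[0,0,0,0,0,0.6,15],[0,0,0,0,0,0.5,15],[0,0,0,0,0,0.3,15]]'; python3 -m inch '[[0,0,0,0,0,0.2,15],[0,0,0,0,0,0.2,15],[0,0,0,0,0,0.1,15],[0,0,0,0,0,0.1,15],[0,0,0,0,0,0.05,15],[0,0,0,0,0,0,15],[0,0,0,0,0,0,15],[0,0,0,0,0,0,15]]';python3 go.py 614 295 233 103.5
```

```text
time: 16.35
position: [613.7, 293.8, 262.2]
ee_rot: [-0.002, -0.117, 0.993, -0.0]
contact_force: [-0.4, -0.7, -3.9]
width: 31.5
grip_force: 30.0
time: 17.15
position: [614.9, 295.0, 239.2]
ee_rot: [0.0, -0.117, 0.993, 0.0]
contact_force: [0.1, 0.2, -3.7]
width: 31.8
grip_force: 30.0
pos [614.9 295.  239.2] yaw 103.5 tilt 0.05 t 17.15 q [ 0.28  0.61  1.28 -0.    1.26 -1.52] F [ 0.1  0.2 -3.7]
turn z units -0.0 shift now [0.02 0.01 0.15] shift after turn [0.02 0.01 0.15]
```

```bash
python3 -m inch '[[0,0,0,0,0,0.03,15],[0,0,0,0,0,0.03,15],[0,0,0,0,0,0.03,15],[0,0,0,0,0,0.02,15],[0,0,0,0,0,0.02,15],[0,0,0,0,0,0.02,15],[0,0,0,0,0,0,15],[0,0,0,0,0,0,15]]';python3 go.py 614 295 233 103.5
```

```text
time: 17.95
position: [614.8, 294.9, 232.9]
ee_rot: [0.0, -0.117, 0.993, 0.0]
contact_force: [-0.5, -0.3, -2.2]
width: 31.5
grip_force: 30.0
pos [614.8 294.9 232.9] yaw 103.5 tilt 0.01 t 17.95 q [ 0.28  0.61  1.28 -0.    1.24 -1.52] F [-0.5 -0.3 -2.2]
turn z units -0.0 shift now [ 0.02  0.01 -0.  ] shift after turn [ 0.02  0.01 -0.  ]
```

Contact is beginning: the load has dropped from 3.7 to 2.2 N. Lower a little more.

```bash
python3 -m inch '[[0,0,0,0,0,0.02,15],[0,0,0,0,0,0.02,15],[0,0,0,0,0,0,15],[0,0,0,0,0,0,15],[0,0,0,0,0,0,15],[0,0,0,0,0,0,15],[0,0,0,0,0,0,15],[0,0,0,0,0,0,15]]';python3 go.py 614 295 233 103.5
```

```text
time: 18.75
position: [614.8, 294.9, 232.7]
ee_rot: [0.001, -0.117, 0.993, 0.0]
contact_force: [-3.1, -1.3, 6.4]
width: 31.6
grip_force: 30.0
pos [614.8 294.9 232.7] yaw 103.5 tilt 0.07 t 18.75 q [ 0.28  0.61  1.29 -0.    1.24 -1.52] F [-3.1 -1.3  6.4]
turn z units -0.0 shift now [ 0.02  0.01 -0.01] shift after turn [ 0.02  0.01 -0.01]
```

Seated on the rail (+6.4 N). Relieve slightly, open and retreat straight up.

```bash
python3 -m inch '[[0,0,0,0,0,-0.02,15],[0,0,0,0,0,0,33],[0,0,0,0,0,0,36],[0,0,0,0,0,0,42],[0,0,0,0,0,0,50],[0,0,0,0,0,0,58],[0,0,0,0,0,0,60],[0,0,0,0,0,0,60]]'; python3 -m inch '[[0,0,0,0,0,-0.1,60],[0,0,0,0,0,-0.2,60],[0,0,0,0,0,-0.3,60],[0,0,0,0,0,-0.5,60],[0,0,0,0,0,-0.6,60],[0,0,0,0,0,-0.6,60],[0,0,0,0,0,-0.4,60],[0,0,0,0,0,0,60]]';python3 go.py 614 295 233 103.5; python3 - <<'E'
from h import *
f=lambda I,x,y:cv2.resize(I[y:y+150,x:x+100],(400,600),interpolation=cv2.INTER_CUBIC)
S=env.snapshot("scene");W=env.snapshot("wrist");cv2.imwrite("pics/z6.png",np.hstack([f(S,390,190),cv2.resize(W,(400,600))]))
for n in("figure","head","mallet"):print(n,[np.round(d["at"]) for d in env.search_frame("scene",n)])
E
```

```text
time: 19.55
position: [614.8, 294.9, 231.9]
ee_rot: [0.0, -0.117, 0.993, 0.0]
contact_force: [0.1, 0.4, -0.7]
width: 59.0
grip_force: 0.0
time: 20.35
position: [616.3, 295.4, 344.7]
ee_rot: [0.004, -0.117, 0.993, 0.001]
contact_force: [0.3, 0.2, 0.0]
width: 60.0
grip_force: 0.0
pos [616.3 295.4 344.7] yaw 103.5 tilt 0.48 t 20.35 q [ 0.28  0.52  1.14  0.    1.47 -1.52] F [0.3 0.2 0. ]
turn z units -0.0 shift now [0.08 0.   2.79] shift after turn [0.06 0.   2.79]
figure [array([189., 282.])]
head [array([156., 242.])]
mallet [array([177., 187.])]
```

View pics/z6.png

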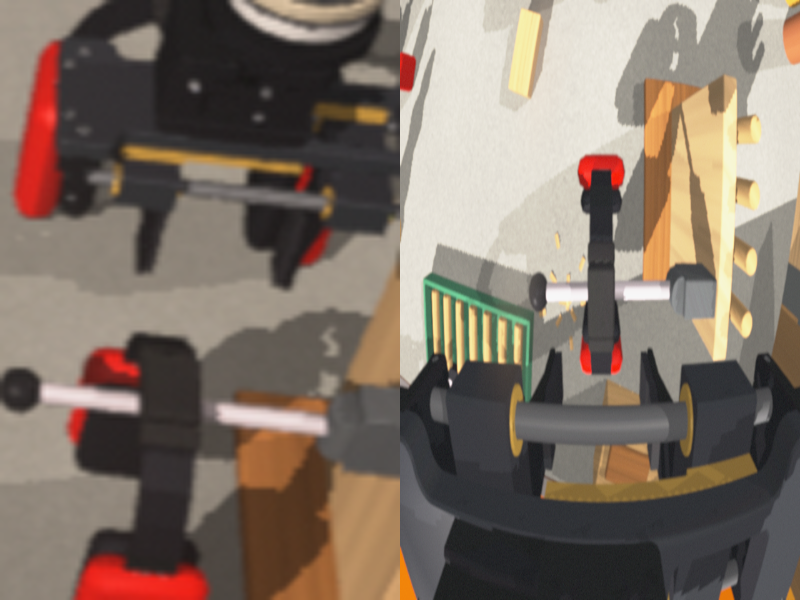

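The muffs hang by the crown over the square rail (scene crop 165,400; wrist 600,290), between barrel and ball, with the gripper clear above. The figure, head and mallet are where they were. Handing in.

```bash
python3 -c "
from workcell import env
print(env.finish_job())"
```

```text
the job is handed in; nothing more can be done
None
```

The rail is swung out to its stop, the middle-sized red ear defenders hang on it by the headband, and the job was handed in at about 20.5 s; the hand-in returned no verdict.

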